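# Load the broad chisel into the tilted air hammer

### The arm

A 6-joint arm with a two-finger parallel gripper is mounted at the origin on the work surface. World frame = base frame: x ahead of the robot, y to its left, z up, the work surface at z = 0. Lengths are in m, angles in degrees, forces in N, time in s.
With the tool pointing down it reaches from about 0.35 to 0.875 m from the base axis. Payload 4.2 kg.
Tool frame: the origin (TCP) lies on the centre line of the jaws, within the pads' length; the fingertips stand 19 mm ahead of it and the grasp point (between the pads) is the TCP; z points along the fingers, y is the line along which they close (so a half turn about z gives the same grasp; the last joint's range is limited). The gripper opens to 87 mm and grips with 3 to 60 N. Pads are 19 mm wide; open, the fingers measure 117 mm over their backs; the gripper's body (75 mm by 190 mm) begins 51 mm behind the grasp point.
Start: joints at [88.614, 22.042, 0.453, 0, -68.411, -14.817], TCP at [0.174, 0.6, 0.242] pointing down, gripper open.
Joint ranges: [-179.83, 179.83], [-69.29, 118.12], [-61.27, 80.66], [-181.25, 117.63], [-171.15, -9.14], [-177.46, 177.46]. Speed limits (degrees/s): [159.86, 159.86, 180, 180, 180, 180].

### API

Orientations are given as a 3x3 rotation matrix whose columns are the frame's x, y, z axes.
In Python, from station import sense, capture, finish_job, search_frame, masks_of gives the robot as it stands.
- The arm moves only by the tool drive_tool, never from a script. Its argument "rows" is a list of rows, each a list of 7 numbers: the opening in per cent of the stroke, from 0 (shut) to 100 (fully open), then the shift along the world's x, y, z in mm, then the turn, a rotation vector about the world's x, y, z in rad. In form: [[fingers, dx, dy, dz, wx, wy, wz], ...]. A call has 1 to 5 rows; each row shifts and turns the commanded pose from where the row before left it; what a row does not reach is not made up. A row lasts 1/12 s, in which the tool goes at most 41.7 mm and 7.16 degrees, less where a joint would pass 70% of its speed; a pose out of reach is approached as far as the arm can. A call is refused whole if a number of a shift passes 41.7 or a number of a turn 0.125, either way. A call with a gripper value outside its range is refused whole. The fingers move at their own pace and stop on an object; the grip force is fixed at half the most. Time passes only in rows, so rows that do not move let the fingers close. It gives the time, the measured TCP pose, the force, the opening and the grip force at its end, in the units of the state.
- sense(): the state, without advancing time (a new reading comes with each control period).
- capture(name): name is "side" or "top"; returns a dict with "frame" (400x640x3 uint8, red, green, blue), "z_map" (400x640 float32, m along the optical axis (not along the pixel's ray), 0 where there is no reading), "fx", "fy", "cx", "cy" (pixels), "R" (3x3) and "t" (3): a world point X has camera coordinates R X + t. Camera axes: x right, y down, z forward; pixel columns grow to the right and rows downward; lengths in m; the calibration is good to about 2 mm. A picture is of the moment at which its call begins.
- finish_job(): hands the job in; it is judged then, once.
Trained networks look in a picture, given as the dict that the camera call returned (one of the last four; its "shot" number tells which), for a name from the list of things; names that differ only in an ending like _2 or _b are one class to them, and where a whole thing is asked for, a point or a joint stands for the part that bears it (a point fixed in the world has none). Each returns a list of dicts, best first, with "p" (0 to 1); they miss things now and then, are a little off and sometimes report something else, mostly with a low value. They report only what shows in the picture. A call takes as long as a camera call. They do not tell look-alikes from the thing itself.
- search_frame(label, picture): "xy" ([column, row] in pixels, amid what is visible of it).
- masks_of(label, picture): "region" (400x640 bool, what is visible of it) and "xy" ([column, row] in pixels, amid what is visible of it).
The state is a dict: "time_s": time; "joints": joint angles; "joint_velocities": joint speeds; "effort": joint torques, N m; "tcp_pos": TCP position; "ee_rot": TCP orientation; "wrist_force": force on the tool from outside, world axes, zero at the start; "moment": the same for the moment, N m; "gripper_width": opening from 0.0 (shut) to 1.0 (fully open); "gripper_force": force on a finger pad.
Only numpy, scipy, OpenCV 4.12 (cv2) and the standard library are available. Lean on these libraries where they do the work, as an engineer would, in place of code of your own. Each camera call takes 0.05 s, during which the arm holds its last target. There are 200 camera calls.

### The job

Take the broad flat chisel out of the chisel block and push its square shank fully home into the nose of the air hammer that leans in the yoke, until the chisel's collar sits flush on the nose, then let go. Leave the hammer at the slant it has and leave the other two chisels standing in the block.

Things in the scene. Friction and masses are not known exactly. Their poses are not given: they have to be found in the camera images.
- flat_grip (a point): Broad flat steel chisel, the one to load: blade 28 mm wide (along y), 5 mm thick, at the top. Stands upright, shank down, in the block. 142 mm long, 0.14 to 0.22 kg. The point is the middle of its square body (14 x 14 mm, 57 mm long; grip here), on the axis, 86 mm above the foot, 36 mm above the shoulder. z runs foot to blade; x, y square to the faces of body, collar and shank.
- flat_seat (a point): Centre of the broad chisel's shoulder, axes as flat_grip: underside of its square collar (20 x 20 mm, 8 mm thick, body above it). Below the shoulder is the square shank, 10 x 10 mm, 50 mm long, its last 2 mm reduced to 9 mm square. The shank fits in any of its four quarter turns. In the block the shoulder rests on the block's top.
- rack: Wooden chisel block, 70 (x) by 205 (y) by 62 mm high, on the table; origin under its centre, z up. Three holes 12.5 mm square, 56 mm deep, in a row along its y, 68 mm apart, the middle one at the centre. One chisel in each, in any order: draw it straight up 50 mm to free it. A metal tin 60 mm high stands some 100 mm off on its +x side.
- mouth (a point): Point on the air hammer's barrel axis, level with its nose's flat end face. z points out of the nose: up, leaning 23 to 38 degrees from vertical towards the robot's side. The nose, an aluminium block 40 x 40 mm, is clamped off-centre: the bore's centre lies up to 10 mm either way along this point's y (not reported: feel or look for it). Bore 12 mm square, 62 mm deep, sides along x and y.
- stand: Steel yoke holding the hammer (barrel 46 mm thick) by a stiff hinge, 80 mm behind the mouth, 98 mm up, between cheeks 72 mm apart and 122 mm high. Origin: centre of the 150 x 120 mm base's underside. In the bore a friction-held stop begins 34 to 42 mm deep, so the shank meets it 8 to 16 mm before home; about 8 N pushes it on, it does not spring back. Then the collar meets the rigid nose.
- point_grip (a point): Bystander: chisel in the block whose top is a sharp cone. Same shank, collar and body as the broad one, 142 mm long; the point is the middle of its square body, 86 mm above its foot.
- claw_grip (a point): Bystander: chisel in the block whose top is two narrow teeth with a gap, 14 mm wide in all. Same shank, collar and body, 142 mm long; the point is the middle of its square body, 86 mm above its foot.
Not all that is in view belongs to the job. Leave any yellow look-alike of the part that bears flat_grip alone.

How it is judged:
By the outcome, as a careful person would: the job done as asked, in the order asked, and still so for the second after the job is handed in, with the robot touching nothing.
It also fails if it takes over 67 s, if anything falls off the work surface, if the arm or the gripper's body presses on something with over 40 N, if the wrist force passes 120 N, or if a joint passes its speed limit or range.

## Working session

There is one attempt and no reset: what is moved stays moved. The work goes in short steps, Python scripts to look and compute and a tool call to move; the robot and the scene stay as the last step left them, time stands still between calls to the robot, and variables do not carry over. Pictures are saved under pics/ and viewed, at most 10 in all, crops included, and the job is handed in when it is done.

Besides the shell and the picture viewer there is one more tool, called after "Request:" in YAML: its name, and indented under it one key for each argument. drive_tool: Moves the arm, as the interface text tells. Its arguments: {"type":"object","properties":{"rows":{"type":"array"}},"required":["rows"]}

```bash
mkdir -p pics; cat > h.py <<'E'
import numpy as np, cv2
from station import sense, capture, finish_job, search_frame, masks_of
def world(c,u,v,z):
    p=np.stack([(u-c['cx'])/c['fx']*z,(v-c['cy'])/c['fy']*z,z],-1)
    return (p-c['t'])@c['R']
def cloud(c,m=None):
    v,u=np.nonzero((c['z_map']>0)&(m if m is not None else True))
    return world(c,u,v,c['z_map'][v,u]),u,v
def proj(c,X):
    q=c['R']@np.array(X)+c['t']; return q[0]/q[2]*c['fx']+c['cx'],q[1]/q[2]*c['fy']+c['cy']
def save(c,n,crop=None,s=1):
    f=c['frame'][:,:,::-1]
    if crop: f=f[crop[1]:crop[3],crop[0]:crop[2]]
    cv2.imwrite('pics/'+n,cv2.resize(f,None,fx=s,fy=s,interpolation=cv2.INTER_CUBIC))
E
python3 - <<'E'
from h import *
import numpy as np
np.set_printoptions(precision=4,suppress=True)
s=sense(); print(s['time_s'],s['tcp_pos'],s['wrist_force'])
print(s['ee_rot'])
for n in ['side','top']:
    c=capture(n); save(c,n+'0.png')
    print(n,c['fx'],c['R'].tolist(),c['t'])
    for l in ['flat_grip','flat_seat','rack','mouth','stand','point_grip','claw_grip']:
        for d in search_frame(l,c)[:3]:
            u,v=map(int,np.round(d['xy'])); z=c['z_map'][v,u]
            print(l,round(d['p'],2),u,v,world(c,u,v,z) if z>0 else None)
E
```

```text
0.0 [0.1742 0.5996 0.2405] [-0.3044 -0.8089  0.8254]
[[ 0.9602 -0.2792 -0.0005]
 [-0.2792 -0.9602 -0.0021]
 [ 0.0001  0.0022 -1.    ]]
side 412.87763965347466 [[-0.7600516732282656, -0.6498525359574608, -0.0036242975278711967], [-0.46676703655063034, 0.5497827394527637, -0.6927246732934788], [0.4521614618835357, -0.5248148444065499, -0.7211930334368686]] [0.457  0.3002 0.7516]
flat_grip 0.93 273 235 [0.5511 0.1911 0.1248]
flat_grip 0.82 340 255 [0.4322 0.1282 0.0986]
flat_grip 0.79 324 282 [0.4172 0.195  0.0964]
flat_seat 0.87 272 235 [0.5516 0.1932 0.1264]
flat_seat 0.79 322 284 [0.4214 0.1956 0.0861]
flat_seat 0.76 210 299 [0.5483 0.3567 0.1002]
rack 0.9 277 264 [0.5317 0.2064 0.0617]
mouth 0.57 362 124 [ 0.6305 -0.2108  0.1338]
stand 0.76 356 147 [ 0.6724 -0.2546  0.0119]
point_grip 0.55 245 253 [0.5737 0.248  0.1046]
point_grip 0.25 274 236 [0.5502 0.1897 0.1211]
claw_grip 0.52 303 224 [0.5299 0.1269 0.1172]
top 433.9366860499393 [[0.03275618723228676, -0.9994590600559523, -0.0029358934033005216], [-0.9743699838450186, -0.031279548529829, -0.2227660755717269], [0.22255373908308446, 0.010157613688373864, -0.9748675069486603]] [0.0549 0.5518 0.9489]
flat_grip 0.58 198 188 [0.5548 0.3509 0.1191]
flat_grip 0.56 274 188 [0.5539 0.1796 0.1439]
flat_grip 0.53 304 248 [0.436  0.1137 0.0639]
flat_seat 0.68 275 193 [0.5514 0.1813 0.1088]
flat_seat 0.59 297 242 [0.4392 0.1248 0.1421]
flat_seat 0.45 202 194 [0.5502 0.3519 0.0817]
rack 0.6 280 198 [0.5506 0.1746 0.0638]
mouth 0.75 461 158 [ 0.6251 -0.216   0.1713]
stand 0.57 447 168 [ 0.6525 -0.2309  0.0118]
point_grip 0.67 449 168 [ 0.6516 -0.2349  0.0152]
claw_grip 0.71 303 202 [0.5284 0.1168 0.1288]
```

```bash
python3 - <<'E'
import cv2
a=cv2.imread('pics/side0.png')[110:350,180:420];b=cv2.imread('pics/top0.png')[110:270,180:500]
cv2.imwrite('pics/a.png',cv2.resize(a,(600,600),interpolation=cv2.INTER_CUBIC))
cv2.imwrite('pics/b.png',cv2.resize(b,(800,400),interpolation=cv2.INTER_CUBIC))
E
```

```text
(no output)
```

View pics/a.png

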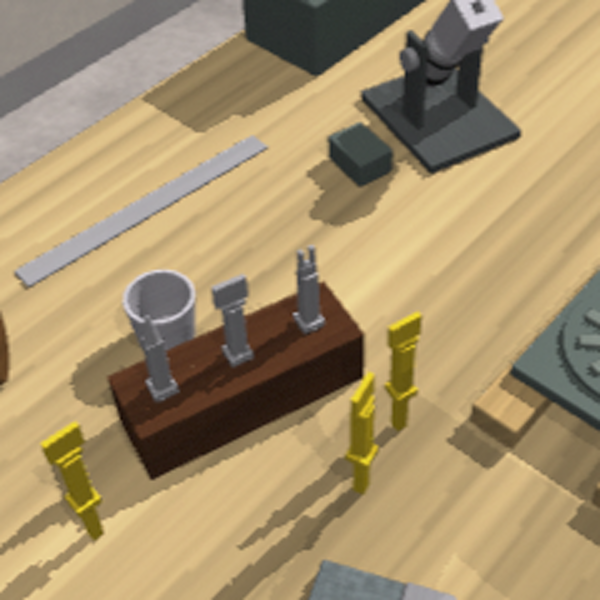

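View pics/b.png

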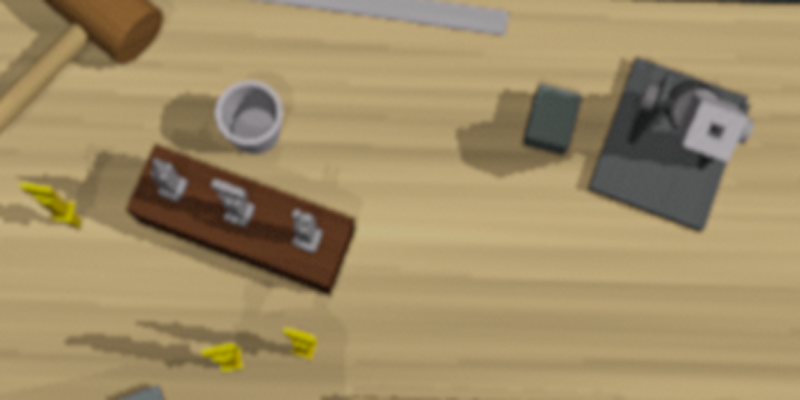

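The candidates for flat_grip are the steel chisels at side pixels (245,253), (273,235) and (303,224), plus three yellow look-alikes at about (340,255), (324,282) and (210,299). The crop shows a cone on the left one and two teeth on the right one. The middle one at (273,235) has the broad blade, so that's the target. The nose face with its dark bore shows at about top (466,162) and side (371,113).

```bash
cat > meas.py <<'E'
from h import *
np.set_printoptions(precision=4,suppress=True)
C={n:capture(n) for n in ['side','top']}
# rack
for n,c in C.items():
    m=masks_of('rack',c)[0]['region']; P,u,v=cloud(c,m)
    P=P[(abs(P[:,2]-.062)<.006)]
    r=cv2.minAreaRect((P[:,:2]*1000).astype(np.float32)); print(n,'rack',r, np.median(P[:,2]))
    for l in ['flat_grip','point_grip','claw_grip']:
        for d in masks_of(l,c)[:4]:
            Q,_,_=cloud(c,d['region']); 
            Q0=Q[(Q[:,2]>.07)&(Q[:,2]<.125)] 
            print(l,round(d['p'],2),d['xy'],len(Q),np.median(Q0,0) if len(Q0) else None,Q[:,2].max())
# nose
for n,c in C.items():
    P,u,v=cloud(c)
    k=(np.linalg.norm(P-np.array([.625,-.216,.165]),axis=1)<.05); P,u,v=P[k],u[k],v[k]
    nom=np.array([-.5,0.1,.85]); best=None
    rng=np.random.default_rng(0)
    for _ in range(3000):
        a=P[rng.choice(len(P),3,False)]; w=np.cross(a[1]-a[0],a[2]-a[0]); L=np.linalg.norm(w)
        if L<1e-5: continue
        w/=L; w*=np.sign(w[2])
        if w[2]<.75 or w[2]>.95: continue
        i=abs((P-a[0])@w)<.002
        if best is None or i.sum()>best.sum(): best=i
    Q=P[best]; ctr=Q.mean(0); w=np.linalg.svd(Q-ctr)[2][2]; w*=np.sign(w[2])
    i=abs((P-ctr)@w)<.003; Q=P[i]
    y=np.cross(w,[1,0,0]);  x=np.cross([0,0,1.],w); x/=np.linalg.norm(x); y=np.cross(w,x)
    r=cv2.minAreaRect((np.c_[(Q-ctr)@x,(Q-ctr)@y]*1000).astype(np.float32))
    cc=ctr+x*r[0][0]/1000+y*r[0][1]/1000
    print(n,len(Q),'n',w,'tilt',np.degrees(np.arccos(w[2])),'az',np.degrees(np.arctan2(w[1],w[0])),'rect',r,'centre',cc)
    g=c['frame'].min(2)[v,u]; 
    s=c['frame'].min(2); uu,vv=proj(c,cc); uu,vv=int(uu),int(vv)
    print(uu,vv); print(s[vv-10:vv+11,uu-12:uu+13])
E
python3 meas.py
```

```text
Traceback (most recent call last):
  File "meas.py", line 6, in <module>
    m=masks_of('rack',c)[0]['region']; P,u,v=cloud(c,m)
      ~~~~~~~~~~~~~~~~~~^^^
IndexError: list index out of range
```

```bash
sed -i "s/.*masks_of('rack',c).*/    P,u,v=cloud(c); P=P[(abs(P[:,0]-.54)<.1)\&(abs(P[:,1]-.18)<.14)]/" meas.py; python3 meas.py
```

```text
side rack ((562.2947387695312, 176.98526000976562), (224.5791778564453, 142.94407653808594), 54.66227340698242) 0.06133360173291965
flat_grip 0.95 [211.2, 300.2] 493 [0.5496 0.3563 0.1039] 0.14336848881748013
flat_grip 0.75 [272.8, 236.3] 354 [0.5514 0.1902 0.0973] 0.15516899231366996
flat_grip 0.67 [362.1, 120.3] 657 [ 0.6445 -0.216   0.1068] 0.17644696932041792
flat_grip 0.65 [342.2, 256.1] 423 [0.4308 0.1253 0.1026] 0.14279705212087934
point_grip 0.53 [245.6, 254.0] 246 [0.5731 0.2539 0.0971] 0.15220375687646423
claw_grip 0.78 [305.3, 227.8] 272 [0.5296 0.1266 0.0977] 0.15287371117198986
top rack ((562.6764526367188, 171.013427734375), (234.61703491210938, 137.6818084716797), 57.23930740356445) 0.06272472365470348
flat_grip 0.66 [274.0, 187.6] 155 [0.5529 0.1828 0.088 ] 0.15799414326706285
flat_grip 0.49 [200.6, 190.2] 183 [0.5524 0.3491 0.0996] 0.14622920515612253
flat_grip 0.49 [300.7, 246.0] 86 [0.4316 0.1198 0.1175] 0.14735625131560104
point_grip 0.49 [244.3, 183.2] 109 [0.5753 0.245  0.0917] 0.15075285936421676
claw_grip 0.67 [302.0, 201.3] 122 [0.5312 0.1185 0.0896] 0.157176
[... 4183 characters left out ...]
67 164 161 151 141 134 133 143 158 165
  166 166 167 159 139 115 109]
 [108 146 165 168 168 167 165 165 166 166 166 163 159 158 154 158 164 166
  167 167 165 155 128  99  96]
 [112 148 165 168 167 166 165 165 166 166 166 165 166 165 164 165 166 167
  167 166 164 147 117  96  95]
 [ 98 130 148 156 159 163 166 167 167 167 167 166 166 167 166 167 167 167
  167 167 159 137 113 104 103]
 [ 71  95 113 126 136 147 156 161 164 166 167 168 167 167 166 167 167 167
  168 166 149 126 109 106 107]
 [ 56  63  72  83  96 112 124 134 145 157 163 164 167 168 168 169 167 167
  168 159 137 115 107 105 108]
 [ 55  56  55  58  64  74  81  90 106 128 141 149 158 164 168 168 168 169
  168 150 125 111 108 109 108]]
```

```bash
cat > m2.py <<'E'
from h import *
np.set_printoptions(precision=4,suppress=True)
n=np.array([-.469,.162,.868]); n/=np.linalg.norm(n)
yn=np.cross(n,[0,0,1.]); yn/=np.linalg.norm(yn); 
if yn[1]<0: yn=-yn
xn=np.cross(yn,n); print('xn',xn,'yn',yn)
m0=np.array([.617,-.2258,.1673])
for nm in ['side','top']:
    c=capture(nm); P,u,v=cloud(c)
    xr=np.array([.945,-.327]);yr=np.array([.327,.945])
    d=P[:,:2]-[.555,.185]
    k=(abs(P[:,2]-.062)<.004)&(abs(d@xr)<.05)&(abs(d@yr)<.12)
    print(nm,cv2.minAreaRect((P[k,:2]*1000).astype(np.float32)))
    for z in (.075,.085,.095,.105,.115):
        k=(abs(P[:,2]-z)<.005)&(abs(d@xr)<.025)&(abs(d@yr)<.025); q=d[k]
        print(z,k.sum(),'x',np.percentile(q@xr,[3,50,97])*1e3,'y',np.percentile(q@yr,[3,50,97])*1e3)
    # rectified nose
    k=(abs((P-m0)@n)<.004)&(abs((P-m0)@xn)<.03)&(abs((P-m0)@yn)<.03)
    r=cv2.minAreaRect(np.c_[(P[k]-m0)@xn,(P[k]-m0)@yn].astype(np.float32)*1000); print('nose',r,np.median((P[k]-m0)@n)*1e3)
    g=np.arange(-25,25.01,.25)/1000
    G=m0+g[None,:,None]*yn+g[:,None,None]*xn
    q=G@c['R'].T+c['t']; mu=(q[...,0]/q[...,2]*c['fx']+c['cx']).astype(np.float32); mv=(q[...,1]/q[...,2]*c['fy']+c['cy']).astype(np.float32)
    I=cv2.remap(c['frame'],mu,mv,cv2.INTER_CUBIC); cv2.imwrite(f'pics/n_{nm}.png',I[:,:,::-1])
    s=I.min(2).astype(float); top=np.percentile(s,90)
    for th in (.9,.75,.6):
        L,lab,st,ce=cv2.connectedComponentsWithStats((s<th*top).astype(np.uint8))
        for i in range(1,L):
            x0,y0,w,h,a=st[i]
            if a>100 and x0>0 and y0>0 and x0+w<201 and y0+h<201: print(th,'bore y',x0*.25-25,(x0+w)*.25-25,'x',y0*.25-25,(y0+h)*.25-25,'cent',ce[i]*.25-25)
    b=(s>th*top).astype(np.uint8)
    cnt=max(cv2.findContours((s>.75*top).astype(np.uint8),cv2.RETR_EXTERNAL,cv2.CHAIN_APPROX_NONE)[0],key=cv2.contourArea)
    print('face img (y,x)',cv2.boundingRect(cnt),cv2.minAreaRect(cnt))
a,b=cv2.imread('pics/n_side.png'),cv2.imread('pics/n_top.png')
cv2.imwrite('pics/n.png',cv2.resize(np.hstack([a,b]),None,fx=1.9,fy=1.9))
E
python3 m2.py
```

```text
xn [ 0.8206 -0.2834  0.4963] yn [ 0.3265  0.9452 -0.    ]
side ((556.5859375, 185.95797729492188), (205.42214965820312, 73.52598571777344), 70.81548309326172)
0.075 23 x [-7.7047 -5.0137  3.5571] y [-5.8005  1.9767  9.8933]
0.085 27 x [-6.3642 -5.0828  7.2651] y [-3.2819  5.8398  8.997 ]
0.095 28 x [-6.3586 -4.8907  4.5856] y [-4.392   4.618   8.5452]
0.105 27 x [-6.2972 -5.293   4.7169] y [-4.5648  4.1301  8.7283]
0.115 26 x [-5.9375 -4.4952  4.784 ] y [-4.3653  4.4098  8.892 ]
nose ((-0.8095836639404297, -0.22991180419921875), (42.889041900634766, 40.419559478759766), 88.43146514892578) -0.964837902039097
0.9 bore y -8.25 9.25 x -8.25 7.75 cent [ 0.8312 -0.5479]
0.75 bore y -5.5 7.75 x -7.25 6.75 cent [ 0.9823 -0.463 ]
0.6 bore y -4.0 6.75 x -6.5 6.0 cent [ 1.1654 -0.4251]
face img (y,x) (15, 16, 172, 166) ((100.62109375, 99.0955810546875), (171.39219665527344, 163.14779663085938), 1.4144229888916016)
top ((558.8204345703125, 186.1475067138672), (205.66378784179688, 70.58065795898438), 70.88184356689453)
0.075 25 x [-6.3267 -3.5717 10.1155] y [-7.9574 -4.0583  9.1797]
0.085 9 x [-3.9535 -2.1023  8.9634] y [-5.1198 -4.2211  5.7526]
0.095 9 x [-3.9314 -3.4029  5.5717] y [-5.1495 -3.8232  5.325 ]
0.105 8 x [-3.7044 -3.3644  2.9343] y [-5.0069  1.0291  9.0385]
0.115 7 x [-3.6999 -3.3266  3.3364] y [-5.0838 -2.9961  4.8518]
nose ((1.3756904602050781, 0.03167152404785156), (40.64901351928711, 40.190574645996094), 89.71646118164062) 0.5878983350271713
0.9 bore y -8.75 6.75 x -6.0 9.0 cent [-1.0714  1.5012]
0.75 bore y -7.25 5.5 x -4.25 7.5 cent [-0.9945  1.6233]
0.6 bore y -5.75 4.25 x -2.75 6.25 cent [-0.8927  1.7453]
face img (y,x) (0, 18, 187, 183) ((94.19563293457031, 109.29073333740234), (187.71414184570312, 179.50254821777344), 1.3118879795074463)
```

View pics/n.png

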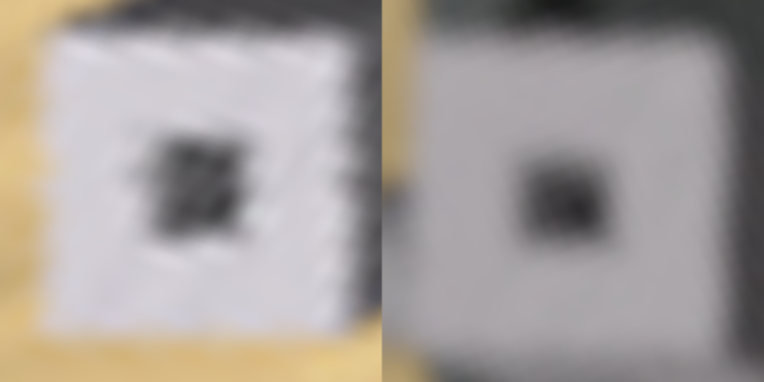

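Request:
drive_tool:
  rows:
    - [60,30,-33,5,0,0,-0.12]
    - [60,30,-33,5,0,0,-0.12]
    - [60,30,-33,0,0,0,-0.12]
    - [60,30,-33,0,0,0,-0.12]
    - [60,30,-33,0,0,0,-0.12]

```text
time_s: 1.87
tcp_pos: [0.315, 0.4449, 0.2511]
ee_rot: [[0.631, -0.776, 0.0], [-0.776, -0.631, 0.001], [-0.0, -0.001, -1.0]]
wrist_force: [0.3, 0.5, -0.4]
gripper_width: 0.706
gripper_force: 0.0
```

The side view puts the bore at about +1 mm along y on the face and the top view at about −1 mm, so it is close to the block's centre. The chisel axis is at about (0.5575, 0.186), which matches the rack centre.

Request:
drive_tool:
  rows:
    - [60,30,-32,0,0,0,-0.12]
    - [60,30,-32,0,0,0,-0.12]
    - [60,30,-32,0,0,0,-0.12]
    - [60,30,-32,0,0,0,-0.12]
    - [60,30,-32,0,0,0,-0.12]

```text
time_s: 2.28
tcp_pos: [0.4577, 0.2927, 0.2513]
ee_rot: [[0.082, -0.997, 0.001], [-0.997, -0.082, 0.001], [-0.001, -0.001, -1.0]]
wrist_force: [0.5, 0.9, -0.2]
gripper_width: 0.6
gripper_force: 0.0
```

Request:
drive_tool:
  rows:
    - [60,30,-32,0,0,0,-0.12]
    - [60,30,-32,0,0,0,-0.12]
    - [60,30,-32,0,0,0,-0.12]
    - [60,0,0,0,0,0,-0.056]
    - [60,0,0,0,0,0,0]

```text
time_s: 2.7
tcp_pos: [0.5434, 0.2011, 0.2504]
ee_rot: [[-0.327, -0.945, -0.001], [-0.945, 0.327, -0.0], [0.0, 0.0, -1.0]]
wrist_force: [-0.8, 1.5, 0.2]
gripper_width: 0.599
gripper_force: 0.0
```

```bash
python3 - <<'E'
from h import *
np.set_printoptions(precision=4,suppress=True)
s=sense();print(s['tcp_pos'],s['joints'],np.degrees(np.arctan2(s['ee_rot'][1][1],s['ee_rot'][0][1])))
E
```

```text
[0.5434 0.2011 0.2504] [ 36.3216  17.2703  -5.3404  -0.0038 -67.4227 -55.4182] 160.90194945481232
```

Request:
drive_tool:
  rows:
    - [60,14,-15,-30,0,0,0]
    - [60,0,0,-30,0,0,0]
    - [60,0,0,0,0,0,0]

```text
time_s: 2.95
tcp_pos: [0.5524, 0.187, 0.1849]
ee_rot: [[-0.322, -0.947, -0.011], [-0.947, 0.322, -0.004], [0.008, 0.009, -1.0]]
wrist_force: [-1.1, 0.1, -0.6]
gripper_width: 0.599
gripper_force: 0.0
```

```bash
python3 - <<'E'
from h import *
s=sense();print(s['tcp_pos'])
a=capture('side');b=capture('top')
f=np.hstack([cv2.resize(x['frame'][y0:y0+150,x0:x0+100],(400,600),interpolation=cv2.INTER_CUBIC) for x,x0,y0 in((a,220,140),(b,230,120))])
cv2.imwrite('pics/g.png',f[:,:,::-1])
E
```

```text
[0.55240724 0.18698263 0.1849277 ]
```

View pics/g.png

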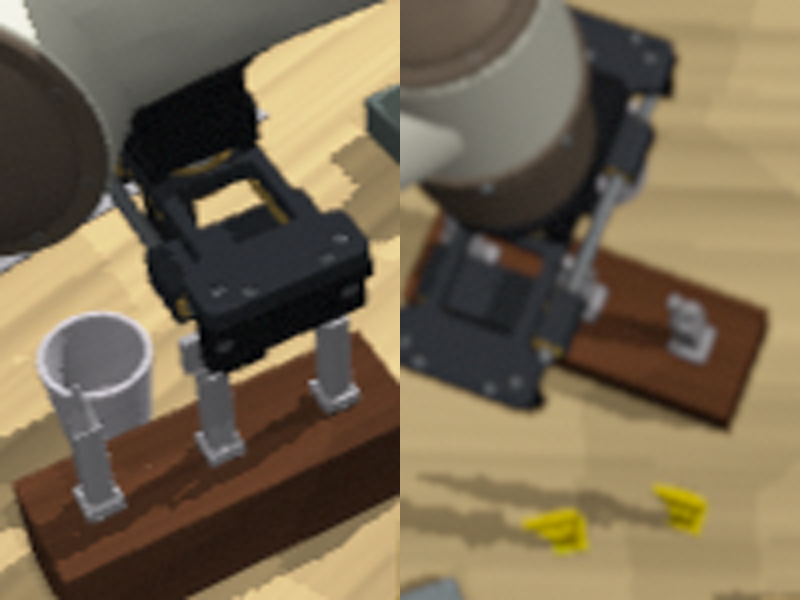

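The gripper sits over the middle chisel with its jaws on either side along the rack's x (side crop, chisel at about (215,400)). I'll let it settle before descending.

Request:
drive_tool:
  rows:
    - [60,0,0,0,0,0,0]
    - [60,0,0,0,0,0,0]

```text
time_s: 3.22
tcp_pos: [0.5569, 0.1895, 0.1932]
ee_rot: [[-0.32, -0.947, 0.004], [-0.947, 0.32, 0.002], [-0.003, -0.003, -1.0]]
wrist_force: [0.1, -0.8, 0.9]
gripper_width: 0.602
gripper_force: 0.0
```

Request:
drive_tool:
  rows:
    - [60,0,-2,-15,0,0,0]
    - [60,0,0,-15,0,0,0]
    - [60,0,0,-15,0,0,0]
    - [60,0,0,0,0,0,0]
    - [60,0,0,0,0,0,0]

```text
time_s: 3.63
tcp_pos: [0.5564, 0.1867, 0.1468]
ee_rot: [[-0.321, -0.947, 0.001], [-0.947, 0.321, 0.0], [-0.0, -0.001, -1.0]]
wrist_force: [0.2, 0.1, -0.0]
gripper_width: 0.6
gripper_force: 0.0
```

Request:
drive_tool:
  rows:
    - [60,0,0,0,0,0,0]
    - [60,0,0,0,0,0,0]

```text
time_s: 3.8
tcp_pos: [0.557, 0.1869, 0.1476]
ee_rot: [[-0.322, -0.947, 0.003], [-0.947, 0.322, 0.002], [-0.002, -0.002, -1.0]]
wrist_force: [0.4, 0.7, 0.1]
gripper_width: 0.604
gripper_force: 0.0
```

Request:
drive_tool:
  rows:
    - [60,0,0,-13,0,0,0]
    - [60,0,0,-12,0,0,0]
    - [60,0,-1,-12,0,0,0]
    - [60,0,0,0,0,0,0]
    - [60,0,0,0,0,0,0]

```text
time_s: 4.22
tcp_pos: [0.5564, 0.1853, 0.1094]
ee_rot: [[-0.322, -0.947, 0.0], [-0.947, 0.322, -0.0], [-0.0, -0.0, -1.0]]
wrist_force: [0.2, -0.1, 1.4]
gripper_width: 0.601
gripper_force: 0.0
```

Request:
drive_tool:
  rows:
    - [40,0,0,0,0,0,0]
    - [20,0,0,0,0,0,0]
    - [0,0,0,0,0,0,0]
    - [0,0,0,0,0,0,0]
    - [0,0,0,0,0,0,0]

```text
time_s: 4.63
tcp_pos: [0.5563, 0.1853, 0.1093]
ee_rot: [[-0.322, -0.947, 0.001], [-0.947, 0.322, 0.0], [-0.001, -0.0, -1.0]]
wrist_force: [0.0, 0.1, 0.5]
gripper_width: 0.306
gripper_force: 0.0
```

Request:
drive_tool:
  rows:
    - [0,0,0,0,0,0,0]
    - [0,0,0,0,0,0,0]
    - [0,0,0,0,0,0,0]

```text
time_s: 4.88
tcp_pos: [0.5563, 0.1852, 0.1089]
ee_rot: [[-0.322, -0.947, 0.0], [-0.947, 0.322, 0.0], [-0.0, -0.0, -1.0]]
wrist_force: [-1.0, -0.3, 0.1]
gripper_width: 0.162
gripper_force: 30.0
```

Request:
drive_tool:
  rows:
    - [0,0,0,10,0,0,0]
    - [0,0,0,15,0,0,0]
    - [0,0,0,20,0,0,0]
    - [0,0,0,20,0,0,0]
    - [0,0,0,20,0,0,0]

```text
time_s: 5.3
tcp_pos: [0.5557, 0.185, 0.1949]
ee_rot: [[-0.322, -0.947, -0.001], [-0.947, 0.322, -0.0], [0.001, 0.001, -1.0]]
wrist_force: [0.2, 0.2, -1.9]
gripper_width: 0.16
gripper_force: 30.0
```

Request:
drive_tool:
  rows:
    - [0,0,0,25,0,0,0]
    - [0,0,0,25,0,0,0]
    - [0,0,0,25,0,0,0]
    - [0,0,0,20,0,0,0]
    - [0,0,0,5,0,0,0]

```text
time_s: 5.72
tcp_pos: [0.5573, 0.1856, 0.2985]
ee_rot: [[-0.322, -0.947, 0.007], [-0.947, 0.322, 0.003], [-0.005, -0.005, -1.0]]
wrist_force: [1.2, 0.3, -1.1]
gripper_width: 0.157
gripper_force: 30.0
```

Request:
drive_tool:
  rows:
    - [0,-1,-25,0,0,0,0]
    - [0,-1,-38,0,0,0,0]
    - [0,-1,-38,0,0,0,0]
    - [0,-1,-38,0,0,0,0]
    - [0,-1,-38,0,0,0,0]

```text
time_s: 6.13
tcp_pos: [0.55, 0.0067, 0.2928]
ee_rot: [[-0.322, -0.947, -0.002], [-0.947, 0.322, 0.0], [0.001, 0.002, -1.0]]
wrist_force: [0.1, 0.1, -2.3]
gripper_width: 0.159
gripper_force: 30.0
```

Request:
drive_tool:
  rows:
    - [0,-1,-38,0,-0.034,-0.098,0]
    - [0,-1,-38,0,-0.034,-0.098,0]
    - [0,-1,-38,0,-0.034,-0.098,0]
    - [0,-1,-38,0,-0.034,-0.098,0]
    - [0,-1,-38,0,-0.034,-0.098,0]

```text
time_s: 6.55
tcp_pos: [0.545, -0.1828, 0.2936]
ee_rot: [[-0.322, -0.821, 0.472], [-0.947, 0.278, -0.163], [0.003, -0.499, -0.867]]
wrist_force: [-0.4, -1.5, -1.5]
gripper_width: 0.157
gripper_force: 30.0
```

Request:
drive_tool:
  rows:
    - [0,0,-20,0,0,0,0]
    - [0,0,0,0,0,0,0]
    - [0,0,0,0,0,0,0]
    - [0,0,0,0,0,0,0]
    - [0,0,0,0,0,0,0]

```text
time_s: 6.97
tcp_pos: [0.5467, -0.2011, 0.294]
ee_rot: [[-0.322, -0.823, 0.469], [-0.947, 0.278, -0.162], [0.003, -0.496, -0.868]]
wrist_force: [0.3, -0.5, -0.8]
gripper_width: 0.158
gripper_force: 30.0
```

```bash
cat > look.py <<'E'
from h import *
import sys
np.set_printoptions(precision=4,suppress=True)
s=sense(); p=np.array(s['tcp_pos']); R=np.array(s['ee_rot']); print(s['tcp_pos'],s['wrist_force'])
B=np.array([.6175,-.226,.1676]); tiles=[]
for nm in ['side','top']:
    c=capture(nm); f=c['frame'].copy()
    u,v=proj(c,(p+.07*R[:,2]+B)/2); x0=int(np.clip(u-50,0,540)); y0=int(np.clip(v-60,0,280))
    f=cv2.resize(f[y0:y0+120,x0:x0+100],(400,480),interpolation=cv2.INTER_CUBIC)
    for X,col in [(p,(255,0,0)),(p+.047*R[:,2],(255,0,0)),(p+.097*R[:,2],(255,0,0)),(B,(0,255,0))]:
        a,b=proj(c,X); cv2.circle(f,(int((a-x0+.5)*4),int((b-y0+.5)*4)),2,col,-1)
        print(nm,a,b)
    print('crop',x0,y0); tiles.append(f)
cv2.imwrite('pics/'+sys.argv[1],np.hstack(tiles)[:,:,::-1])
E
python3 look.py l1.png
```

```text
[ 0.5467 -0.2011  0.294 ] [ 0.2818 -0.5144 -0.8416]
side 396.2473450155201 79.04785145320501
side 387.4386678367628 90.91886016811725
side 378.92241060293003 102.3957893130591
side 370.83665433835574 111.93652923966508
crop 326 44
top 475.14320412172344 177.63576993856918
top 471.4045890743222 172.46989219991192
top 467.8463236989294 167.5532148587254
top 465.30885725240364 162.11337845419013
crop 417 105
```

View pics/l1.png

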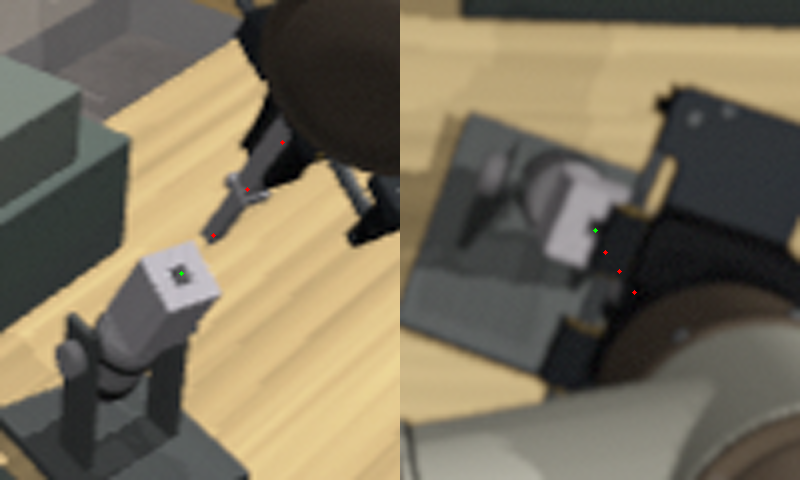

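Request:
drive_tool:
  rows:
    - [0,2,-1,1,0,0,0]
    - [0,5,-1.7,-9,0,0,0]
    - [0,7,-2.4,-13,0,0,0]
    - [0,7,-2.4,-13,0,0,0]
    - [0,0,0,0,0,0,0]

```text
time_s: 7.48
tcp_pos: [0.5669, -0.209, 0.2567]
ee_rot: [[-0.323, -0.825, 0.464], [-0.946, 0.279, -0.162], [0.004, -0.491, -0.871]]
wrist_force: [-0.8, -0.3, -2.0]
gripper_width: 0.159
gripper_force: 30.0
```

Request:
drive_tool:
  rows:
    - [0,0,0,0,0,0,0]
    - [0,0,0,0,0,0,0]
    - [0,0,0,0,0,0,0]

```text
time_s: 7.73
tcp_pos: [0.5676, -0.2091, 0.2611]
ee_rot: [[-0.322, -0.822, 0.47], [-0.947, 0.279, -0.162], [0.002, -0.497, -0.868]]
wrist_force: [0.3, -0.2, -1.1]
gripper_width: 0.159
gripper_force: 30.0
```

```bash
python3 look.py l2.png; cat > off.py <<'E'
from h import *
np.set_printoptions(precision=2,suppress=True)
s=sense(); p=np.array(s['tcp_pos']); R=np.array(s['ee_rot'])
n=np.array([-.469,.162,.868]); n/=np.linalg.norm(n); yn=np.array([.3265,.9452,0]); xn=np.cross(yn,n)
d=(p-[.6175,-.226,.1676])*1e3; f=np.array(s['wrist_force'])
print('TCP rel bore x,y,n',d@xn,d@yn,d@n,'foot n',d@n-97,'force',f@xn,f@yn,f@n,'axis err deg',np.degrees([R[:,2]@xn,R[:,2]@yn]),'grip',s['gripper_width'],s['gripper_force'],'t',s['time_s'])
E
python3 off.py
```

```text
[ 0.5676 -0.2091  0.2611] [ 0.2976 -0.1771 -1.0853]
side 388.3714339018734 87.90245327089751
side 380.232106015181 98.89231475000389
side 372.3342826756735 109.55609260684022
side 370.83665433835574 111.93652923966508
crop 323 47
top 472.979875545709 171.87340895566814
top 469.52753024264837 167.1820013700795
top 466.22597276545696 162.69550004038285
top 465.30885725240364 162.11337845419013
crop 416 103
TCP rel bore x,y,n 0.4353623636295276 -0.4323161689012933 107.32756860996078 foot n 10.327568609960778 force -1.15482724971394 -0.8718266106793238 -1.4539283592450598 axis err deg [ 0.07 -0.  ] grip 0.15664712658014013 29.972464387246873 t 7.8333
```

View pics/l2.png

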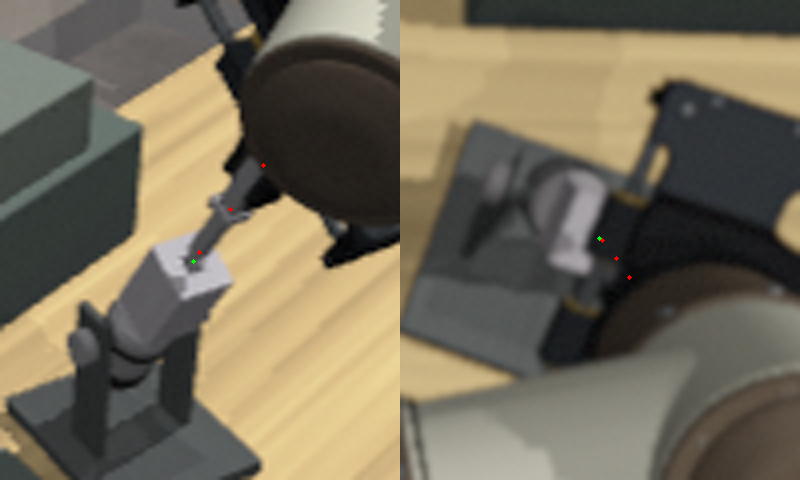

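The side view shows the foot directly over the bore (crop (195,258)), and the marks line up. I'll advance gently and watch the force.

Request:
drive_tool:
  rows:
    - [0,1.9,-0.6,-3.5,0,0,0]
    - [0,1.9,-0.6,-3.5,0,0,0]
    - [0,0.9,-0.3,-1.7,0,0,0]
    - [0,0.9,-0.3,-1.7,0,0,0]
    - [0,0,0,0,0,0,0]

```text
time_s: 8.25
tcp_pos: [0.5726, -0.2112, 0.2486]
ee_rot: [[-0.323, -0.823, 0.467], [-0.946, 0.279, -0.163], [0.003, -0.495, -0.869]]
wrist_force: [0.5, 0.5, -1.1]
gripper_width: 0.158
gripper_force: 30.0
```

```bash
python3 off.py
```

```text
TCP rel bore x,y,n -0.8190680284541225 -0.6710997645485496 93.82076292277836 foot n -3.179237077221643 force -0.30603963019705765 0.6543891988716124 -1.143599260327843 axis err deg [-0.11 -0.06] grip 0.15849939608639987 29.972585394862108 t 8.25
```

Request:
drive_tool:
  rows:
    - [0,0.9,-0.3,-1.7,0,0,0]
    - [0,0.9,-0.3,-1.7,0,0,0]
    - [0,0,0,0,0,0,0]

```text
time_s: 8.5
tcp_pos: [0.5745, -0.2117, 0.2455]
ee_rot: [[-0.323, -0.823, 0.468], [-0.946, 0.279, -0.162], [0.003, -0.495, -0.869]]
wrist_force: [-1.2, -0.6, -1.1]
gripper_width: 0.158
gripper_force: 30.0
```

```bash
python3 off.py
```

```text
TCP rel bore x,y,n -0.6374722919342967 -0.5603491163931724 90.14749516011504 foot n -6.852504839884958 force -1.4196421313147156 -0.9331801784510804 -0.5036644598989525 axis err deg [-0.08 -0.05] grip 0.158160714177967 29.972307519055903 t 8.5
```

The foot is about 7 mm below the face with no axial force, so it has entered the bore. I'll carry on in small steps.

Request:
drive_tool:
  rows:
    - [0,2.3,-0.5,-3.4,0,0,0]
    - [0,1.9,-0.6,-3.5,0,0,0]
    - [0,1.9,-0.6,-3.5,0,0,0]
    - [0,1.9,-0.6,-3.5,0,0,0]
    - [0,0,0,0,0,0,0]

```text
time_s: 8.92
tcp_pos: [0.5825, -0.2142, 0.231]
ee_rot: [[-0.323, -0.823, 0.467], [-0.946, 0.279, -0.163], [0.003, -0.494, -0.869]]
wrist_force: [0.5, -0.3, -2.0]
gripper_width: 0.159
gripper_force: 30.0
```

```bash
python3 off.py
```

```text
TCP rel bore x,y,n -0.6429493959189567 -0.2871437539301507 73.35992767680726 foot n -23.64007232319274 force -0.5047833136503271 -0.127244676814791 -2.0594678986065555 axis err deg [-0.13 -0.07] grip 0.15883106457781315 29.972781505202875 t 8.9167
```

Request:
drive_tool:
  rows:
    - [0,1.9,-0.6,-3.5,0,0,0]
    - [0,1.4,-0.5,-2.6,0,0,0]
    - [0,1.4,-0.5,-2.6,0,0,0]
    - [0,0,0,0,0,0,0]

```text
time_s: 9.25
tcp_pos: [0.5872, -0.2158, 0.2227]
ee_rot: [[-0.323, -0.823, 0.467], [-0.946, 0.279, -0.163], [0.003, -0.495, -0.869]]
wrist_force: [-0.7, -1.6, -2.4]
gripper_width: 0.159
gripper_force: 30.0
```

```bash
python3 off.py
```

```text
TCP rel bore x,y,n -0.42222883668542627 -0.20957201059602693 63.681698182222114 foot n -33.318301817777886 force -1.3019559748670733 -1.6918825814964529 -1.990924816886655 axis err deg [-0.09 -0.06] grip 0.15860805581944784 29.97259835799923 t 9.25
```

Request:
drive_tool:
  rows:
    - [0,0.9,-0.3,-1.7,0,0,0]
    - [0,0.9,-0.3,-1.7,0,0,0]
    - [0,0.9,-0.3,-1.7,0,0,0]
    - [0,0.9,-0.3,-1.7,0,0,0]
    - [0,0,0,0,0,0,0]

```text
time_s: 9.67
tcp_pos: [0.5905, -0.2169, 0.2173]
ee_rot: [[-0.323, -0.822, 0.469], [-0.946, 0.279, -0.163], [0.003, -0.496, -0.868]]
wrist_force: [-4.0, 1.0, 3.6]
gripper_width: 0.155
gripper_force: 30.0
```

```bash
python3 off.py
```

```text
TCP rel bore x,y,n -0.0507010946671747 -0.23958063059131804 57.251043503870314 foot n -39.748956496129686 force -1.7817357542209702 -0.3758122670329471 5.212685177067284 axis err deg [-0.01 -0.07] grip 0.15451074835954282 29.98653418808317 t 9.6667
```

Request:
drive_tool:
  rows:
    - [0,0.9,-0.3,-1.7,0,0,0]
    - [0,0.9,-0.3,-1.7,0,0,0]
    - [0,0,0,0,0,0,0]

```text
time_s: 9.92
tcp_pos: [0.5923, -0.2176, 0.214]
ee_rot: [[-0.323, -0.822, 0.469], [-0.946, 0.279, -0.163], [0.003, -0.496, -0.868]]
wrist_force: [-4.4, 0.2, 3.1]
gripper_width: 0.158
gripper_force: 30.0
```

```bash
python3 off.py
```

```text
TCP rel bore x,y,n -0.07248154107385184 -0.250305804353908 53.46067284549754 foot n -43.53932715450246 force -2.119860564164216 -1.2675749135435097 4.797698351075904 axis err deg [-0.01 -0.07] grip 0.15807917767880897 29.989603653029917 t 9.9167
```

Request:
drive_tool:
  rows:
    - [0,0.9,-0.3,-1.7,0,0,0]
    - [0,0.9,-0.3,-1.7,0,0,0]
    - [0,0,0,0,0,0,0]

```text
time_s: 10.17
tcp_pos: [0.5941, -0.2182, 0.2106]
ee_rot: [[-0.323, -0.822, 0.469], [-0.946, 0.279, -0.163], [0.003, -0.496, -0.868]]
wrist_force: [-5.3, -0.4, 3.2]
gripper_width: 0.156
gripper_force: 30.0
```

```bash
python3 off.py
```

```text
TCP rel bore x,y,n -0.06392813683912757 -0.24137426348883476 49.594158801185216 foot n -47.405841198814784 force -2.6194788685671706 -2.134873387561225 5.21912454396668 axis err deg [-0.   -0.07] grip 0.15617268732090342 29.98877314988931 t 10.1667
```

Request:
drive_tool:
  rows:
    - [0,0.5,-0.2,-0.9,0,0,0]
    - [0,0.5,-0.2,-0.9,0,0,0]
    - [0,0,0,0,0,0,0]

```text
time_s: 10.42
tcp_pos: [0.595, -0.2186, 0.2089]
ee_rot: [[-0.323, -0.822, 0.469], [-0.946, 0.279, -0.163], [0.003, -0.496, -0.868]]
wrist_force: [-5.6, 0.8, 4.0]
gripper_width: 0.162
gripper_force: 30.0
```

```bash
python3 off.py
```

```text
TCP rel bore x,y,n -0.04864081471793411 -0.3014754556899834 47.59868689636815 foot n -49.40131310363185 force -2.7970624804634743 -1.1148493075869588 6.244530883917748 axis err deg [-0.   -0.07] grip 0.16190805290973456 29.995124303241028 t 10.4167
```

Request:
drive_tool:
  rows:
    - [0,0.5,-0.2,-0.9,0,0,0]
    - [0,0,0,0,0,0,0]

```text
time_s: 10.58
tcp_pos: [0.5953, -0.2187, 0.2086]
ee_rot: [[-0.323, -0.822, 0.469], [-0.946, 0.279, -0.163], [0.003, -0.497, -0.868]]
wrist_force: [-9.5, 2.9, 6.8]
gripper_width: 0.16
gripper_force: 30.0
```

```bash
python3 off.py
```

```text
TCP rel bore x,y,n 0.036907903759493765 -0.3318255694311278 47.20125447367404 foot n -49.79874552632596 force -5.2530374974969 -0.4114212044421797 10.876341945805947 axis err deg [ 0.02 -0.08] grip 0.16017935993659813 30.01843045834903 t 10.5833
```

Request:
drive_tool:
  rows:
    - [0,0.5,-0.2,-0.9,0,0,0]
    - [0,0,0,0,0,0,0]

```text
time_s: 10.75
tcp_pos: [0.5954, -0.2188, 0.2086]
ee_rot: [[-0.323, -0.822, 0.47], [-0.946, 0.279, -0.164], [0.004, -0.497, -0.868]]
wrist_force: [-14.5, 5.7, 12.9]
gripper_width: 0.161
gripper_force: 30.0
```

```bash
python3 off.py
```

```text
TCP rel bore x,y,n 0.16729242883480006 -0.3841051680271963 47.12839536722352 foot n -49.87160463277648 force -7.107218348452452 0.6169706009030015 18.92693748075153 axis err deg [ 0.06 -0.08] grip 0.16124327610568312 30.04525901967952 t 10.75
```

The motion has stopped and the force is rising at the expected home depth, so the collar is on the nose. I'll relieve the push, open the fingers and look.

Request:
drive_tool:
  rows:
    - [0,-0.5,0.2,0.9,0,0,0]
    - [0,0,0,0,0,0,0]
    - [30,0,0,0,0,0,0]
    - [40,0,0,0,0,0,0]
    - [45,0,0,0,0,0,0]

```text
time_s: 11.17
tcp_pos: [0.5969, -0.2183, 0.2078]
ee_rot: [[-0.322, -0.822, 0.47], [-0.947, 0.278, -0.162], [0.002, -0.498, -0.867]]
wrist_force: [0.0, -0.1, -0.4]
gripper_width: 0.305
gripper_force: 0.0
```

Request:
drive_tool:
  rows:
    - [45,0,0,0,0,0,0]
    - [45,0,0,0,0,0,0]
    - [45,0,0,0,0,0,0]

```text
time_s: 11.42
tcp_pos: [0.5963, -0.2185, 0.2071]
ee_rot: [[-0.323, -0.822, 0.469], [-0.947, 0.279, -0.162], [0.003, -0.496, -0.868]]
wrist_force: [-0.5, 0.6, 0.3]
gripper_width: 0.436
gripper_force: 0.0
```

```bash
python3 off.py
```

```text
TCP rel bore x,y,n 0.029773776594664708 0.15542532638124862 45.44895377515971 foot n -51.55104622484029 force -0.4339635179449045 0.4356452959451464 0.6314617293664259 axis err deg [-0.03 -0.02] grip 0.43622023765098744 0.0 t 11.4167
```

Request:
drive_tool:
  rows:
    - [45,-4.7,1.6,8.7,0,0,0]
    - [45,-9.4,3.2,17.4,0,0,0]
    - [45,-14,4.9,26,0,0,0]
    - [45,-14,4.9,26,0,0,0]
    - [45,-14,4.9,26,0,0,0]

```text
time_s: 11.83
tcp_pos: [0.5393, -0.1988, 0.312]
ee_rot: [[-0.323, -0.823, 0.468], [-0.946, 0.279, -0.162], [0.003, -0.495, -0.869]]
wrist_force: [-0.3, -0.3, -0.3]
gripper_width: 0.448
gripper_force: 0.0
```

Request:
drive_tool:
  rows:
    - [45,-14,4.9,26,0,0,0]
    - [45,-20,30,15,0,0,0]
    - [45,-20,38,0,0,0,0]
    - [45,-20,38,0,0,0,0]
    - [45,0,38,0,0,0,0]

```text
time_s: 12.25
tcp_pos: [0.4639, -0.0526, 0.3528]
ee_rot: [[-0.325, -0.821, 0.47], [-0.946, 0.282, -0.162], [0.001, -0.497, -0.868]]
wrist_force: [0.8, -0.5, -0.1]
gripper_width: 0.452
gripper_force: 0.0
```

Request:
drive_tool:
  rows:
    - [45,0,38,0,0,0,0]
    - [45,0,20,0,0,0,0]
    - [45,0,0,0,0,0,0]
    - [45,0,0,0,0,0,0]

```text
time_s: 12.58
tcp_pos: [0.467, 0.0067, 0.3521]
ee_rot: [[-0.32, -0.823, 0.469], [-0.947, 0.277, -0.161], [0.003, -0.495, -0.869]]
wrist_force: [-0.5, -0.7, 0.5]
gripper_width: 0.446
gripper_force: 0.0
```

```bash
python3 - <<'E'
from h import *
np.set_printoptions(precision=2,suppress=True)
s=sense(); print(s['tcp_pos'],s['wrist_force'],s['time_s'])
a=capture('side');b=capture('top')
n=np.array([-.469,.162,.868]); n/=np.linalg.norm(n); yn=np.array([.3265,.9452,0]); xn=np.cross(yn,n); B=np.array([.6175,-.226,.1676])
for c in(a,b):
    P,_,_=cloud(c); d=(P-B)*1e3; x,y,z=d@xn,d@yn,d@n
    k=(abs(x)<18)&(abs(y)<18)&(z>-5)&(z<110); print('tip height',np.sort(z[k])[-4:], 'collar ring z', np.percentile(z[k&((abs(x)<9.5)&(abs(y)<9.5)&(z<20))],[5,25,50,75,95]),'face',np.median(z[(abs(x)<19)&(abs(y)<19)&((abs(x)>13)|(abs(y)>13))&(abs(z)<5)]))
    k=(abs(x)<20)&(abs(y)<20)&(abs(z)<3); Q=P[k]; w=np.linalg.svd(Q-Q.mean(0))[2][2]; w*=np.sign(w[2]); print('n',w)
    k=(abs(x)<12)&(abs(y)<12)&(z>12)&(z<62); print('body x,y by z',[(np.median(x[k&(abs(z-h)<8)]),np.median(y[k&(abs(z-h)<8)])) for h in(20,35,50)])
f=np.hstack([cv2.resize(x['frame'][y0:y0+120,x0:x0+100],(400,480),interpolation=cv2.INTER_CUBIC) for x,x0,y0 in((a,330,60),(b,415,100))])
cv2.imwrite('pics/end.png',f[:,:,::-1])
E
```

```text
[0.47 0.01 0.35] [-0.55 -0.71  0.48] 12.5833
tip height [90.24 92.42 92.46 92.5 ] collar ring z [-0.51  6.72 11.7  15.38 19.85] face -0.8002095392613201
n [-0.46  0.18  0.87]
body x,y by z [(np.float64(-6.377927414234315), np.float64(6.941750704564946)), (np.float64(-5.945877231134021), np.float64(7.6592855566369)), (np.float64(-5.258612999831212), np.float64(7.918964428145225))]
tip height [94.95 95.05 95.11 95.69] collar ring z [ 4.01  9.28 11.04 13.3  18.41] face 0.7347903761587591
n [-0.48  0.16  0.86]
body x,y by z [(np.float64(5.599683645055867), np.float64(7.034871028084147)), (np.float64(4.747425174468245), np.float64(7.191558127301388)), (np.float64(3.864732294229604), np.float64(4.915773961838112))]
```

View pics/end.png

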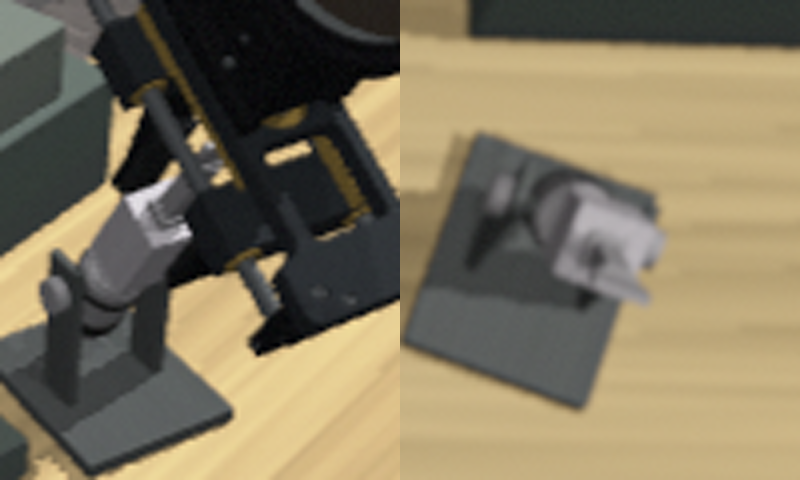

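The chisel stands seated in the nose with its collar against the face (side crop around (165,215)). The hammer's slant is unchanged, the gripper is clear, and the push ended on a rigid contact at the home depth. I'm handing it in.

```bash
python3 -c "
from station import finish_job; print(finish_job())"
```

```text
the job is handed in; nothing more can be done
None
```

I pushed the broad flat chisel into the air hammer's nose until it stopped hard at the expected home depth, let go and handed the job in after about 13 s; the hammer's slant reads the same as before within the cameras' noise, and I did not touch the other two chisels.

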